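Spring check on a potter's wheel tensioner

TASK

Check the belt tensioner's spring on the wheel's drive deck: with closed fingertips push the idler pulley at the end of its sprung arm away from its stop (counter-clockwise) with 15 N, never over 17 N, keep that up for a second, then let the arm back gently to its stop, without letting it snap. The arm leaves the drag needle at the reading: without touching the needle, slide the rider on the scale's rim until its pointer is exactly in line with the needle's tip, and let go of it. Leave the other things where they are.

Things in the scene. Friction and masses are not known exactly. Their poses are not given: they have to be found in the camera images.
- deck: Drive deck of a potter's wheel, fixed: grey plate 12 mm thick, x -90 to +270, y -190 to +190 mm. Origin on its underside below the tensioner's pivot; x runs from the pivot over the scale, y left, z up. Motor 90 mm across, 94 mm high over the bench, at x -38, y +132. All three hinges turn about the vertical line through the pivot; values grow counter-clockwise seen from above.
- pivot (a point): Point on the deck's top face (12 mm over the bench) on the common pivot line.
- tensioner (a joint): Angle (rad) of the sprung arm: 0 at its stop, grows counter-clockwise to 1.35. Steel bar 26 mm wide, top 46 mm over the bench; at 0 it points at -0.85 rad from the deck's x. Spring preload and stiffness unknown, preload differs at each start: it moves off at 2 to 11 N at the idler; 15 N falls somewhere in 0.3 to 1 rad. Let go, it snaps back.
- idler (a point): Centre of the black idler pulley at the arm's free end, 160 mm from the pivot line, 60 mm over the bench: upright drum 60 mm across that spins freely, 46 to 74 mm over the bench (screw head to 81 mm). Push it on its clockwise side (the deck's right, -y), squarely to the arm. Do not grip it: a squeeze counts as force on the arm.
- needle (a joint): Angle (rad) of the drag needle, 0 when it touches the dog on the arm with the arm at its stop; it starts a little ahead. The arm's dog carries it counter-clockwise (it then equals joint tensioner); friction leaves it at the furthest reading when the arm goes back. At 0 it points at -0.555 rad from the deck's x.
- needle_tip (a point): Tip of the drag needle, a thin dark steel strip 6 mm wide lying over the scale, top 24 mm over the bench; the tip is 204 mm from the pivot line.
- rider (a joint): Angle (rad) of the hand-set rider on the scale's rim rail, counted like the needle's: in line when the two are equal. Slides both ways along the rim with slight friction (0.6 N at the tab), stays where left. Starts at the counter-clockwise end, beyond any reading.
- rider_mark (a point): Tip of the rider's slim pointer, 204 mm from the pivot line, to be set in line with the needle's tip.
- rider_tab (a point): Centre of the top of the rider's upright aluminium tab, 67 mm over the bench and 238 mm from the pivot line. The tab is 24 mm along the radius and 14 mm across it and rises from a 26 mm square foot whose top is 31 mm over the bench. Pinch it across (fingers on its clockwise and counter-clockwise faces) or push it.
- spare_idler: spare idler ring lying on the deck's far right corner, black, 52 mm across, 18 mm high; origin at the centre of its underside. Bystander.
- spanner: open-ended spanner 110 mm long lying on the deck left of the arm, beside the motor. Bystander.
- bowl_a: upturned clay bowl, 132 mm across, 52 mm high; origin at the centre of its underside. Bystander.
- bowl_b: upturned clay bowl, 132 mm across, 52 mm high; origin at the centre of its underside. Bystander.
- tea_cup: white cup, 72 mm across, 75 mm high; origin at the centre of its underside. Bystander.
- spray_bottle: blue spray bottle, 72 mm across, 176 mm high; origin at the centre of its underside. Bystander.
- wood_rib: flat wooden rib 110 x 55 x 8 mm; origin at the centre of its underside. Bystander.
- trim_tool: trimming tool with wooden handle, lying. Bystander.

How it is judged:
On the way, in this order (a step that is already met when the one before it is completed fails the run):
1. the tensioner arm is pushed off its stop with 15 N (13.5 to 17.5 N on it) for half a second (contact force between the fingers and tensioner between 13.5 and 17.5 N and value of joint tensioner above 0.2 rad), for 0.5 s.
2. the arm is back at its stop and free (value of joint tensioner below 0.03 rad and contact force between the fingers and tensioner below 0.5 N), for 0.2 s.
At the end, for the whole second after the job is handed in: The rider's pointer stands within 5 mm of the needle's tip, the needle still at the reading it was carried to (over 0.2 rad), and the tensioner arm rests at its stop (within 0.03 rad) (horizontal distance between rider_mark and needle_tip below 0.005 m and value of joint tensioner below 0.03 rad and value of joint needle above 0.2 rad); the robot touches nothing.
It fails at once if the arm is pushed with more than 17.5 N (contact force between any of the fingers, the arm and tensioner above 17.5 N).
It fails at once if the arm snaps back (faster than 1.5 rad/s) (velocity of joint tensioner below -1.5 rad/s).
It fails at once if the robot touches the needle (over 0.5 N) (contact force between any of the fingers, the arm and needle above 0.5 N).
It fails at once if a bystander is moved more than 30 mm (distance of any of spare_idler, spanner, bowl_a, bowl_b, tea_cup, spray_bottle, wood_rib, trim_tool from where it was at the start of the episode above 0.03 m).
It also fails if it takes over 72 s, if anything falls off the work surface, if the arm or the gripper's body presses on something with over 40 N, if the wrist force passes 120 N, or if a joint passes its speed limit or range.

ROBOT

A 6-joint arm with a two-finger parallel gripper is mounted at the origin on the work surface. World frame = base frame: x ahead of the robot, y to its left, z up, the work surface at z = 0. Lengths are in m, angles in rad, forces in N, time in s.
With the tool pointing down it reaches from about 0.325 to 0.875 m from the base axis. Payload 4.4 kg.
Tool frame: the origin (TCP) lies midway between the tips of the shut fingers; the grasp point (between the pads) lies 19 mm behind it (bot.hold_point_z is the distance from the TCP to the grasp point, in m); z points along the fingers, y is the line along which they close (so a half turn about z gives the same grasp; the last joint's range is limited). The gripper opens to 85 mm and grips with 20 to 120 N. Pads are 22 mm wide; open, the fingers measure 114 mm over their backs; the gripper's body (76 mm by 85 mm) begins 54 mm behind the grasp point. The pads swing forward as they close: fully open they stand 13 mm farther back than shut.
Start: joints at [-1.335, 0.207, 1.542, -0, 1.393, -0.15], TCP at [0.217, -0.533, 0.231] pointing down, gripper open.
Joint ranges: [-2.73, 2.73], [-0.86, 2.22], [0.23, 2.46], [-1.11, 4.25], [0.08, 2.63], [-2.82, 2.82]. Speed limits (rad/s): [2.79, 2.79, 3.14, 3.14, 3.14, 3.14].

INTERFACE

Orientations are given as a unit quaternion [x, y, z, w].
In Python, from cell import status, optics, bot, models gives the robot as it stands.
- The arm moves only by the tool drive_tool, never from a script. Its argument "commands" is one flat list of numbers, 5 for each row, row after row: the shift along the tool's x, y, z in units of 60 mm (1.0 is 60 mm), then the turn about the tool's z in units of 6 degrees (1.0 is 6 degrees), then the opening, from 0 (shut) to 1 (fully open). A call has 1 to 12 rows; each row shifts and turns the commanded pose from where the row before left it, along the tool's axes as they then stand; what a row does not reach is not made up. A row lasts 1/8 s, in which the tool goes at most 62.5 mm and 10.7 degrees, less where a joint would pass 70% of its speed; a pose out of reach is approached as far as the arm can. A call is refused whole if a number of a shift passes 1 or a number of a turn 1, either way. A call with a gripper value outside its range is refused whole. The fingers move at their own pace and stop on an object; "force" is the grip in N (left out, the last holds). Time passes only in rows, so rows that do not move let the fingers close. It gives the time, the measured TCP pose, the force, the opening and the grip force at its end, in the units of the state.
- status.state(): the state, without advancing time (a new reading comes with each control period).
- optics.read_camera(name): name is "scene" or "top"; returns the picture (400x640x3 uint8, blue, green, red); there is no depth.
- optics.get_calibration(name): a dict with "vfov" (degrees; the focal length in pixels is half the picture's height over the tangent of half this angle, whatever the lens; pixels are square), "cx", "cy" (the principal point, pixels), "extrinsics" (4x4, takes a point from camera to world coordinates). Camera axes: x right, y down, z forward; pixel columns grow to the right and rows downward; lengths in m; the calibration is good to about 2 mm. A picture is of the moment at which its call begins. get_calibration takes no time and is no camera call.
- bot.hand_in(): hands the job in; it is judged then, once.
Trained networks look in the newest picture that a camera, given by its name, has taken for a name from the list of things; names that differ only in an ending like _2 or _b are one class to them, and where a whole thing is asked for, a point or a joint stands for the part that bears it (a point fixed in the world has none). Each returns a list of dicts, best first, with "p" (0 to 1); they miss things now and then, are a little off and sometimes report something else, mostly with a low value. They report only what shows in the picture. A call takes as long as a camera call.
- models.trace(label, camera): "region" (400x640 bool, what is visible of it) and "box" ([left, top, right, bottom] in pixels, round what is visible of it).
The state is a dict: "time_s": time; "q": joint angles; "joint_vel": joint speeds; "joint_efforts": joint torques, N m; "tool_pos": TCP position; "tcp_rot": TCP orientation; "force": force on the tool from outside, world axes, zero at the start; "moment": the same for the moment, N m; "opening": finger opening in m; "gripper_force": force on a finger pad.
Only numpy, scipy, OpenCV 4.12 (cv2) and the standard library are available. Lean on these libraries where they do the work, as an engineer would, in place of code of your own. Each camera call takes 0.05 s, during which the arm holds its last target. There are 200 camera calls.

## Working session

There is one attempt and no reset: what is moved stays moved. The work goes in short steps, Python scripts to look and compute and a tool call to move; the robot and the scene stay as the last step left them, time stands still between calls to the robot, and variables do not carry over. Pictures are saved under pics/ and viewed, at most 10 in all, crops included, and the job is handed in when it is done.

Besides the shell and the picture viewer there is one more tool, called after ">>>" by a JSON object that holds its "op" and its "data". drive_tool: Moves the arm, as the interface text tells. Its arguments: {"type":"object","properties":{"commands":{"type":"array"},"force":{"type":"number"}},"required":["commands"]}

```bash
mkdir -p pics
cat > h.py <<'E'
import numpy as np, cv2
from cell import status, optics, bot, models
def ray(cam,u,v):
    c=optics.get_calibration(cam); E=np.array(c["extrinsics"]); f=200/np.tan(np.radians(c["vfov"])/2)
    return E[:3,3], E[:3,:3]@np.array([(u-c["cx"])/f,(v-c["cy"])/f,1.])
def at(cam,u,v,z):
    o,d=ray(cam,u,v); return o+d*(z-o[2])/d[2]
def px(cam,p):
    c=optics.get_calibration(cam); E=np.array(c["extrinsics"]); f=200/np.tan(np.radians(c["vfov"])/2)
    q=E[:3,:3].T@(np.array(p)-E[:3,3]); return np.array([c["cx"]+f*q[0]/q[2],c["cy"]+f*q[1]/q[2]])
E
python3 - <<'E'
from h import *
for c in("top","scene"):
    im=optics.read_camera(c); cv2.imwrite(f"pics/{c}0.png",im); k=optics.get_calibration(c); print(c,k["vfov"],np.round(k["extrinsics"],3).tolist(),{a:b for a,b in k.items() if a!="extrinsics"})
for n in("idler","needle","rider","rider_tab","deck","tensioner"):
    for c in("top","scene"):
        for r in models.trace(n,c)[:2]:
            ys,xs=np.nonzero(r["region"]); print(n,c,round(r["p"],2),r["box"],xs.mean().round(1),ys.mean().round(1))
print(status.state())
E
```

```text
top 47.66090748325884 [[-0.029, -0.983, 0.181, 0.24], [-1.0, 0.029, -0.007, -0.007], [0.002, -0.182, -0.983, 1.571], [0.0, 0.0, 0.0, 1.0]] {'vfov': 47.66090748325884, 'cx': 315.28847657599266, 'cy': 198.62444709275738}
scene 49.588757156749786 [[-0.606, 0.57, -0.555, 1.449], [0.795, 0.445, -0.412, 0.656], [0.012, -0.691, -0.723, 1.283], [0.0, 0.0, 0.0, 1.0]] {'vfov': 49.588757156749786, 'cx': 324.3452202869047, 'cy': 203.91081580177357}
idler top 0.62 [302.5, 188.9, 346.8, 245.6] 326.4 214.7
idler top 0.3 [475.9, 194.5, 486.2, 233.6] 480.2 216.3
idler scene 0.8 [304.0, 189.1, 356.7, 208.0] 330.8 198.0
needle scene 0.41 [307.3, 203.5, 342.7, 222.3] 327.3 211.4
rider top 0.66 [249.5, 191.5, 258.0, 200.2] 253.9 197.6
rider scene 0.6 [366.4, 232.8, 374.3, 246.3] 371.3 240.3
rider_tab top 0.58 [475.1, 178.5, 488.1, 230.5] 479.5 217.9
rider_tab top 0.5 [252.3, 193.5, 257.8, 204.9] 253.9 197.8
deck top 0.94 [239.4, 150.8, 369.7, 275.0] 304.9 214.8
deck top 0.2 [305.0, 189.3, 348.0, 243.5] 327.3 213.4
deck scene 0.77 [277.2, 176.5, 399.9, 267.9] 343.7 218.3
deck scene 0.4 [368.5, 234.8, 374.
[... 196 characters left out ...]
1.6 243.2
{'time_s': 0.7, 'q': array([-1.33449744e+00,  2.06553448e-01,  1.54146907e+00,  7.55793024e-06,
        1.39350282e+00, -1.50510620e-01]), 'joint_vel': array([-0.00073176,  0.00127973, -0.00068345, -0.00189933,  0.00085774,
        0.00069765]), 'joint_efforts': array([-5.21047095e-04, -3.82912874e+01, -2.91895312e+01, -3.58087318e-04,
        6.28698563e-04, -1.72353481e-05]), 'tool_pos': array([ 0.21690103, -0.53254187,  0.23132283]), 'tcp_rot': array([9.81355654e-01, 1.92200621e-01, 5.15956823e-06, 3.34663885e-05]), 'force': array([-1.09473702,  0.1034563 , -0.3597058 ]), 'moment': array([0.00617183, 0.00490603, 0.0110334 ]), 'gripper_force': 0.0, 'opening': 0.08516074301451496}
```

View pics/top0.png

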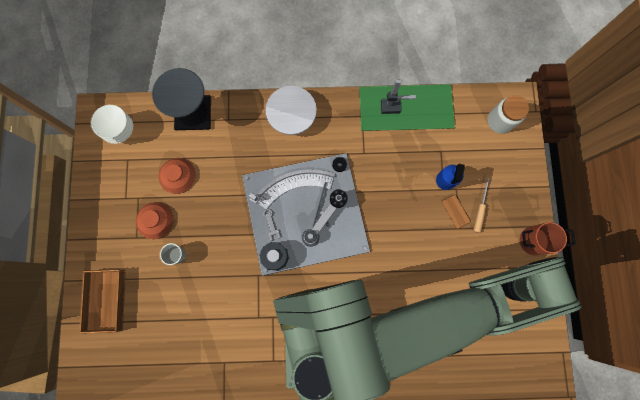

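View pics/scene0.png

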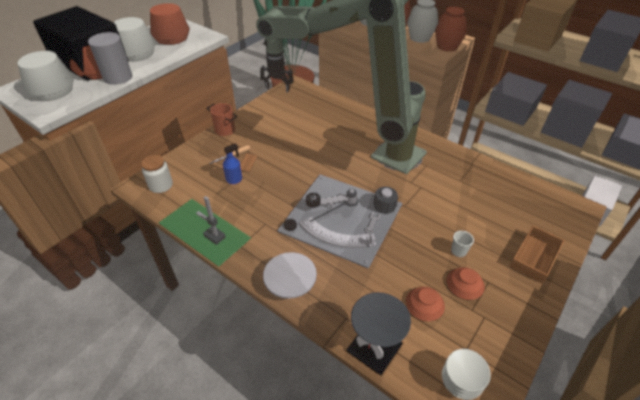

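The top picture shows the deck with corners near (243,174), (347,154), (370,250) and (263,275). The pivot is at about (311,237), the idler at (338,198), the rider at (254,198) and the motor at (273,256). The scene picture agrees. Next I'll fit the deck's pose.

Run:
```python
from h import *
from scipy.optimize import least_squares
ims={c:optics.read_camera(c) for c in("top","scene")}
m={c:models.trace("deck",c)[0]["region"].astype(np.uint8) for c in ims}
R=lambda a:np.array([[np.cos(a),-np.sin(a)],[np.sin(a),np.cos(a)]])
def W(p,P): return np.r_[p[:2]+R(p[2])@P[:2],P[2]]
C=[(-.09,-.19),(.27,-.19),(.27,.19),(-.09,.19)]
# init from image: pivot, idler at top
pv=at("top",311,237,.046)[:2]; idl=at("top",338,198,.074)[:2]
d=idl-pv; print("pivot",pv,"idler",idl,"len",np.hypot(*d))
p0=np.r_[pv,np.arctan2(d[1],d[0])+.85]; print(p0)
img0=np.array([(370,250),(347,154),(243,174),(263,275)],float)
g=cv2.cvtColor(ims["top"],cv2.COLOR_BGR2GRAY)
cs=cv2.cornerSubPix(g,img0.reshape(-1,1,2).astype(np.float32),(4,4),(-1,-1),(3,50,.01)).reshape(-1,2); print(cs)
f=lambda p:np.concatenate([px("top",W(p,np.r_[c,.012]))-i for c,i in zip(C,cs)])
r=least_squares(f,p0,loss="soft_l1"); print(r.x,r.fun.round(1)); p=r.x
# mask IoU per cam
from scipy.optimize import minimize
def iou(p,c):
    a=np.zeros((1600,2560),np.uint8); q=np.array([px(c,W(p,np.r_[k,.012])) for k in C])
    cv2.fillPoly(a,[np.int32((q+.5)*4)],1); b=cv2.resize(m[c],(2560,1600),interpolation=0)
    return (a&b).sum()/(a|b).sum()
print([iou(p,c) for c in ims])
r2=minimize(lambda p:-sum(iou(p,c) for c in ims),p,method="Nelder-Mead",options=dict(initial_simplex=[p,p+[.006,0,0],p+[0,.006,0],p+[0,0,.03]],maxiter=80)); print(r2.x,r2.fun)
np.save("pose.npy",p)
pol=lambda r,a,z:np.r_[r*np.cos(a),r*np.sin(a),z]
out=[]
for c,(x,y,w,h) in dict(top=(230,140,150,145),scene=(270,165,140,110)).items():
    s=4; b=cv2.resize(ims[c][y:y+h,x:x+w],None,fx=s,fy=s,interpolation=cv2.INTER_CUBIC)
    def D(P,col):
        q=(px(c,W(p,P))-[x,y]+.5)*s; cv2.circle(b,tuple(int(v) for v in q),3,col,1)
    for k in C: D(np.r_[k,.012],(0,0,255))
    D(np.r_[0,0,.046],(0,255,0)); D(pol(.16,-.85,.081),(0,255,0)); D(np.r_[-.038,.132,.094],(255,0,0))
    for a in np.arange(-.5,1.3,.1): D(pol(.204,a,.024),(0,255,255))
    cv2.imwrite(f"pics/{c}1.png",b)
```

```text
pivot [ 0.38992854 -0.00062273] idler [ 0.51580215 -0.09514903] len 0.15741469834586264
[ 0.38992854 -0.00062273  0.20588352]
[[370.32916 251.22148]
 [345.5746  157.97884]
 [243.      174.     ]
 [260.59055 274.58463]]
[0.3913599  0.00210665 0.17806975] [-0.4  0.6  1.4 -5.3 -0.9 -0.   0.3  0.4]
[np.float64(0.9558500964453017), np.float64(0.8617693381537029)]
[0.39321307 0.00385748 0.19037297] -1.8309945801364433
```

View pics/top1.png

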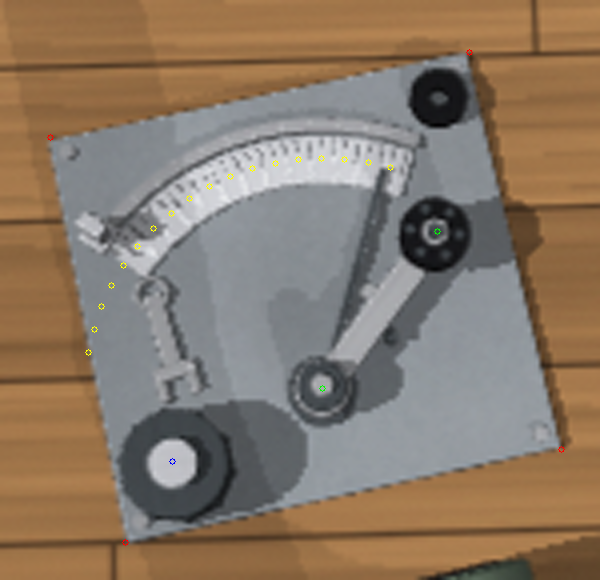

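View pics/scene1.png

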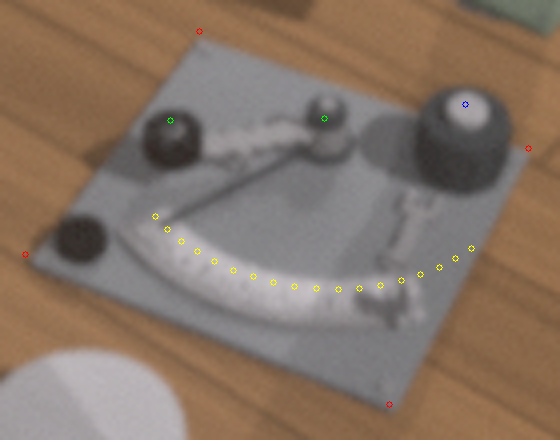

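The fit puts the pivot at about (0.392, 0.003) with deck yaw about 0.18, and its points land on the visible parts. Next: shut the fingers, turn, and travel at height to the idler's clockwise side.

>>> {"op": "drive_tool", "data": {"commands": [0,0,0,-0.98,0,0,0,0,-0.98,0,0,0,0,-0.98,0,0,0,0,-0.98,0,0,0,0,-0.98,0], "force": 40}}

```text
time_s: 1.52
tool_pos: [0.2169, -0.5325, 0.2313]
tcp_rot: [0.9, 0.436, -0.0, -0.0]
force: [0.0, -0.4, 0.5]
opening: 0.0005
gripper_force: 0.0
```

>>> {"op": "drive_tool", "data": {"commands": [0.7,-0.06,0,0,0,0.7,-0.06,0,0,0,0.7,-0.06,0,0,0,0.7,-0.06,0,0,0,0.7,-0.06,0,0,0,0.7,-0.06,0,0,0,0.7,-0.06,0,0,0,0.7,-0.06,0,0,0,0.7,-0.06,0,0,0,0.7,-0.06,0,0,0,0.6,0,0,0,0,0,0,0,0,0]}}

```text
time_s: 3.02
tool_pos: [0.4732, -0.1512, 0.2314]
tcp_rot: [0.9, 0.437, 0.0, 0.0]
force: [-0.1, 0.0, 0.7]
opening: 0.0
gripper_force: 0.0
```

>>> {"op": "drive_tool", "data": {"commands": [0,0,0.75,0,0,0,0,0.75,0,0,0,0,0.75,0,0,0,0,0.5,0,0,0,0,0.2,0,0,0,0,0,0,0]}}

```text
time_s: 3.78
tool_pos: [0.4717, -0.1534, 0.0541]
tcp_rot: [0.901, 0.435, -0.0, -0.0]
force: [1.3, 0.5, 0.8]
opening: -0.0005
gripper_force: 0.0
```

Run:
```python
from h import *
p=np.array([.392,.003,.18])
ims={c:optics.read_camera(c) for c in("top","scene")}
o=[cv2.resize(ims[c][y:y+100,x:x+100],None,fx=4,fy=4,interpolation=2) for c,(x,y) in dict(top=(270,150),scene=(270,140)).items()]
cv2.imwrite("pics/c2.png",np.hstack(o)); s=status.state(); print(s["tool_pos"],s["force"])
```

```text
[ 0.47327262 -0.15388531  0.05565547] [-0.31629627 -0.78312793  0.94058037]
```

View pics/c2.png

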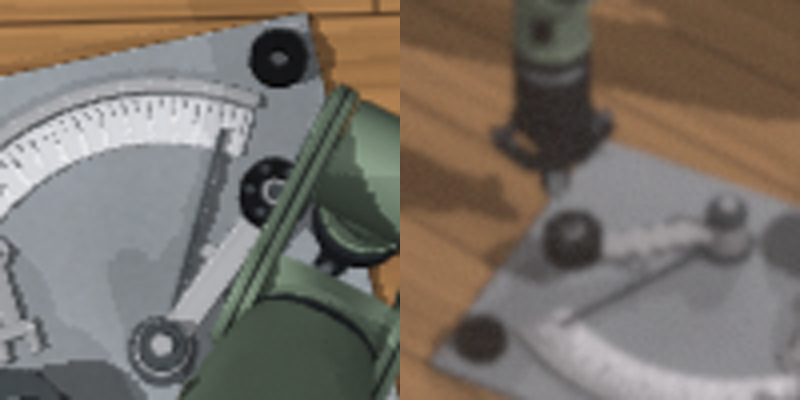

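The fingertips stand just behind the idler on its clockwise side: top crop about (330,250), scene crop about (555,185). Now a gentle approach.

>>> {"op": "drive_tool", "data": {"commands": [0.2,0,0,0,0,0.1,0,0,0,0,0.06,0,0,0,0,0.05,0,0,0,0,0.04,0,0,0,0,0,0,0,0,0]}}

```text
time_s: 4.62
tool_pos: [0.489, -0.1317, 0.0542]
tcp_rot: [0.9, 0.435, -0.0, -0.0]
force: [0.7, 0.6, 0.3]
opening: 0.0001
gripper_force: 0.0
```

>>> {"op": "drive_tool", "data": {"commands": [0.04,0,0,0,0,0.04,0,0,0,0,0,0,0,0,0]}}

```text
time_s: 5.0
tool_pos: [0.492, -0.128, 0.0543]
tcp_rot: [0.9, 0.435, 0.0, 0.0]
force: [-1.0, -0.2, -0.5]
opening: -0.0003
gripper_force: 0.0
```

```bash
cat > f.py <<'E'
from h import *
p=np.array([.392,.003,.18]); F=[];T=[]
for i in range(4):
    s=status.state(); F.append(s["force"]);T.append(s["tool_pos"]); optics.read_camera("top")
q=s["tcp_rot"]; yaw=2*np.arctan2(q[1],q[0]); F=np.array(F); t=np.mean(T,0)
d=t[:2]-p[:2]; et=np.array([np.cos(yaw),np.sin(yaw)]); er=np.array([et[1],-et[0]])
print("t",s["time_s"],"yaw",yaw.round(4),"along x",(F[:,:2]@et).round(1),"along y",(F[:,:2]@er).round(1),"mean",(F[:,:2]@et).mean().round(2))
th=np.arctan2(d[1],d[0])+np.arcsin(.041/np.hypot(*d))-p[2]+.85
print("tcp",t.round(4),"rel er/et",d@er,d@et,"theta by tcp",th.round(3),"by yaw",yaw-np.pi/2-p[2]+.85)
E
python3 f.py
```

```text
t 5.15 yaw 0.8999 along x [-0.8  0.1 -0.1 -0.2] along y [-0.7  0.   0.7  0.3] mean -0.26
tcp [ 0.492  -0.128   0.0543] rel er/et 0.1597790227545679 -0.040494749379765174 theta by tcp 0.002 by yaw -0.0008865639700997852
```

>>> {"op": "drive_tool", "data": {"commands": [0.03,0,0,0,0,0.03,0,0,0,0,0,0,0,0,0]}}

```text
time_s: 5.58
tool_pos: [0.4936, -0.126, 0.0543]
tcp_rot: [0.9, 0.435, -0.001, 0.0]
force: [-3.4, -3.6, 0.8]
opening: -0.0003
gripper_force: 2.6
```

>>> {"op": "drive_tool", "data": {"commands": [0.03,0,0,0,0,0.03,0,0,0,0,0,0,0,0,0]}}

```text
time_s: 5.95
tool_pos: [0.4958, -0.1232, 0.0542]
tcp_rot: [0.9, 0.435, -0.001, 0.0]
force: [-3.2, -4.2, 1.3]
opening: -0.0002
gripper_force: 2.7
```

```bash
python3 f.py
```

```text
t 6.1 yaw 0.9002 along x [-5.2 -5.8 -4.9 -5.5] along y [0.1 0.2 0.3 0.5] mean -5.37
tcp [ 0.4958 -0.1232  0.0542] rel er/et 0.15973889911061723 -0.034388229235364276 theta by tcp 0.041 by yaw -0.0005810373259712565
```

Contact was at about 5 N and the arm has moved off. Now I follow the arc in small steps.

>>> {"op": "drive_tool", "data": {"commands": [0.1,0.025,0,-0.5,0,0.107,0.025,0,-0.5,0,0.107,0.025,0,-0.4,0,0.107,0.025,0,-0.4,0,0,0,0,0,0]}}

```text
time_s: 6.78
tool_pos: [0.5151, -0.1063, 0.0543]
tcp_rot: [0.855, 0.518, -0.001, 0.001]
force: [-3.4, -6.1, -0.2]
opening: -0.0002
gripper_force: 3.7
```

```bash
python3 f.py
```

```text
t 6.925 yaw 1.089 along x [-7.  -8.5 -7.1 -6.6] along y [-0.2  0.2  0.2 -0.1] mean -7.29
tcp [ 0.515  -0.1064  0.0543] rel er/et 0.15971854088724785 -0.039917071315692235 theta by tcp 0.195 by yaw 0.1881981519506769
```

>>> {"op": "drive_tool", "data": {"commands": [0.133,0.03,0,-0.48,0,0.133,0.03,0,-0.48,0,0.133,0.03,0,-0.48,0,0.133,0.03,0,-0.48,0,0.133,0.03,0,-0.48,0,0.133,0.03,0,-0.48,0,0,0,0,0,0]}}

```text
time_s: 7.85
tool_pos: [0.5426, -0.0668, 0.0545]
tcp_rot: [0.768, 0.641, -0.002, 0.002]
force: [-1.9, -10.4, -1.0]
opening: 0.0002
gripper_force: 5.5
```

```bash
python3 f.py
```

```text
t 8.0 yaw 1.3908 along x [-10.5 -11.5 -10.8 -10.4] along y [ 0.   0.5 -0.4 -0.3] mean -10.8
tcp [ 0.5425 -0.067   0.0545] rel er/et 0.160590252771796 -0.04194069135017363 theta by tcp 0.484 by yaw 0.49002310747360794
```

>>> {"op": "drive_tool", "data": {"commands": [0.133,0.03,0,-0.48,0,0.133,0.03,0,-0.48,0,0.133,0.03,0,-0.48,0,0.133,0.03,0,-0.48,0,0.1,0.025,0,-0.38,0,0,0,0,0,0]}}

```text
time_s: 8.8
tool_pos: [0.5556, -0.0311, 0.0546]
tcp_rot: [0.685, 0.729, -0.002, 0.004]
force: [0.8, -13.8, -2.5]
opening: -0.0003
gripper_force: 7.0
```

```bash
python3 f.py
```

```text
t 8.95 yaw 1.6316 along x [-13.9 -13.9 -14.5 -13.8] along y [-0.1 -0.3  0.5 -0.4] mean -14.02
tcp [ 0.5555 -0.0313  0.0546] rel er/et 0.16115982272632887 -0.04416861799308272 theta by tcp 0.711 by yaw 0.7307853490703256
```

>>> {"op": "drive_tool", "data": {"commands": [0.09,0.02,0,-0.3,0,0.09,0.02,0,-0.3,0,0,0,0,0,0]}}

```text
time_s: 9.38
tool_pos: [0.5575, -0.0206, 0.0547]
tcp_rot: [0.662, 0.75, -0.002, 0.004]
force: [0.9, -15.1, -3.6]
opening: -0.0001
gripper_force: 7.4
```

```bash
python3 f.py
```

```text
t 9.525 yaw 1.6944 along x [-15.1 -14.4 -14.6 -15. ] along y [-1.  -0.7  0.1  0.3] mean -14.77
tcp [ 0.5575 -0.0207  0.0547] rel er/et 0.16133234523215262 -0.043940421416777245 theta by tcp 0.775 by yaw 0.7936463596613099
```

>>> {"op": "drive_tool", "data": {"commands": [0,0,0,0,0,0,0,0,0,0,0,0,0,0,0,0,0,0,0,0,0,0,0,0,0,0,0,0,0,0,0,0,0,0,0]}}

```text
time_s: 10.45
tool_pos: [0.5575, -0.0209, 0.0547]
tcp_rot: [0.662, 0.749, -0.002, 0.004]
force: [1.7, -14.5, -2.9]
opening: 0.0
gripper_force: 7.4
```

```bash
python3 f.py
```

```text
t 10.6 yaw 1.6943 along x [-14.6 -15.8 -15.6 -14.8] along y [-0.1  0.3  0.  -0.9] mean -15.21
tcp [ 0.5575 -0.0209  0.0547] rel er/et 0.1613158270418483 -0.04409726573237528 theta by tcp 0.774 by yaw 0.7934927077320288
```

Held at about 15 N for more than a second. Now I ease the arm back along the arc.

>>> {"op": "drive_tool", "data": {"commands": [-0.1,-0.027,0,0.36,0,-0.12,-0.032,0,0.43,0,-0.12,-0.032,0,0.43,0,-0.12,-0.032,0,0.43,0,-0.12,-0.032,0,0.43,0,-0.12,-0.032,0,0.43,0,-0.12,-0.032,0,0.43,0,-0.12,-0.032,0,0.43,0,-0.12,-0.032,0,0.43,0,-0.12,-0.032,0,0.43,0,-0.12,-0.032,0,0.43,0,0,0,0,0,0]}}

```text
time_s: 12.15
tool_pos: [0.5268, -0.0936, 0.0544]
tcp_rot: [0.824, 0.567, -0.002, 0.001]
force: [-3.7, -7.5, 0.7]
opening: 0.0002
gripper_force: 4.5
```

```bash
python3 f.py
```

```text
t 12.3 yaw 1.206 along x [-8.3 -8.2 -8.8 -9.2] along y [-0.8  0.4  0.1  0.1] mean -8.62
tcp [ 0.527  -0.0935  0.0544] rel er/et 0.16049841359275183 -0.04197004049062303 theta by tcp 0.299 by yaw 0.30519572777255555
```

>>> {"op": "drive_tool", "data": {"commands": [-0.12,-0.032,0,0.43,0,-0.12,-0.032,0,0.43,0,-0.12,-0.032,0,0.43,0,-0.12,-0.032,0,0.43,0,-0.1,-0.027,0,0.36,0,-0.06,-0.015,0,0.2,0,-0.05,-0.013,0,0.19,0,-0.04,-0.01,0,0.15,0,-0.04,-0.01,0,0.1,0,-0.04,0,0,0,0,-0.04,0,0,0,0,0,0,0,0,0]}}

```text
time_s: 13.85
tool_pos: [0.4926, -0.1292, 0.0543]
tcp_rot: [0.896, 0.444, 0.001, -0.0]
force: [-0.0, 0.3, -0.3]
opening: -0.0001
gripper_force: 0.0
```

```bash
python3 f.py
```

```text
t 14.0 yaw 0.921 along x [ 0.2 -0.  -0.3  0.5] along y [-0.2 -0.8  0.  -0.3] mean 0.11
tcp [ 0.4925 -0.1292  0.0543] rel er/et 0.16004331301585678 -0.04444197986893908 theta by tcp -0.001 by yaw 0.020250413728703953
```

>>> {"op": "drive_tool", "data": {"commands": [-0.5,0,0,0,0,0,0,-0.7,0,0,0,0,-0.8,0,0,0,0,-0.8,0,0,-0.5,0,-0.5,0,0,0,0,0,0,0]}}

```text
time_s: 14.8
tool_pos: [0.4574, -0.1791, 0.2255]
tcp_rot: [0.896, 0.444, 0.002, 0.003]
force: [0.2, 0.1, 0.4]
opening: 0.0003
gripper_force: 0.0
```

Run:
```python
from h import *
p=np.load("pose.npy"); ims={c:np.mean([optics.read_camera(c) for _ in range(4)],0).astype(np.uint8) for c in("top","scene")}
for n in("needle","rider","rider_tab","needle_tip"):
    for c in ims:
        for r in models.trace(n,c)[:1]:
            ys,xs=np.nonzero(r["region"]); print(n,c,round(r["p"],2),r["box"],xs.mean().round(1),ys.mean().round(1))
R=lambda a:np.array([[np.cos(a),-np.sin(a)],[np.sin(a),np.cos(a)]])
W=lambda P:np.r_[p[:2]+R(p[2])@P[:2],P[2]]
pol=lambda r,a,z:W(np.r_[r*np.cos(a),r*np.sin(a),z])
out=[]
for c,(x,y,w,h) in dict(top=(238,160,100,100),scene=(300,180,100,80)).items():
    s=6; b=cv2.resize(ims[c][y:y+h,x:x+w],None,fx=s,fy=s,interpolation=cv2.INTER_CUBIC)
    def D(P,col):
        q=(px(c,P)-[x,y]+.5)*s; cv2.circle(b,tuple(int(v) for v in q),3,col,1)
    for r in(.1,.15,.204): D(pol(r,-.555+.77,.024),(0,0,255))
    cv2.imwrite(f"pics/{c}3.png",b)
```

```text
rider top 0.58 [251.2, 189.7, 259.9, 204.4] 254.1 197.8
rider scene 0.18 [408.6, 284.3, 443.4, 322.4] 424.8 302.9
rider_tab top 0.55 [253.1, 192.1, 257.5, 203.6] 254.1 197.6
rider_tab scene 0.61 [407.8, 284.1, 444.3, 321.7] 425.2 303.0
```

View pics/top3.png

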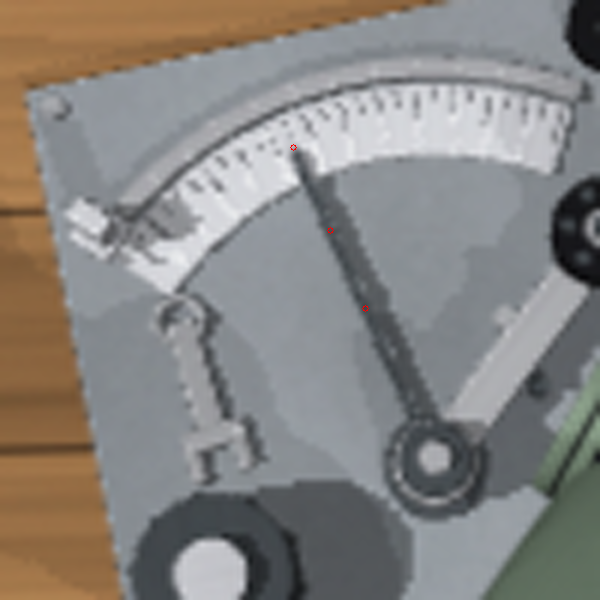

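View pics/scene3.png

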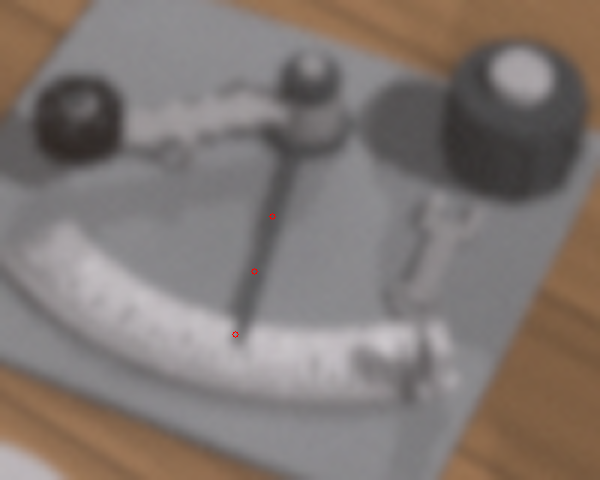

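The top crop shows the needle lying at (300,152) to (420,410), close to my predicted dots (reading about 0.76). The arm is back at its stop. The rider's tab is at crop (90,222), which is pixel (253,197). Next I locate the tab and plan the pinch.

Run:
```python
from h import *
p=np.load("pose.npy"); im=optics.read_camera("top"); S=optics.read_camera("scene")
for (u,v) in((254.1,197.6),(253.2,196.9)):
    t=at("top",u,v,.067); d=t[:2]-p[:2]; a=np.arctan2(d[1],d[0]); print(t.round(4),"r",np.hypot(*d).round(4),"world ang",a.round(4),"needle-value",(a-p[2]+.555).round(3))
# bright tab top blob
g=im[185:212,244:266].astype(int).min(2); print(g)
R=np.array(px("scene",t)); print("scene px of tab",R, px("top",t))
```

```text
[0.5267 0.1877 0.067 ] r 0.2297 world ang 0.9409 needle-value 1.318
[0.5292 0.1908 0.067 ] r 0.2336 world ang 0.9399 needle-value 1.317
[[148 144 133 133 133 133 134 133 134 139 147 147 147 148 148 148 149 146
  136 135 135 140]
 [127 146 142 133 134 133 134 134 134 137 148 150 150 148 147 147 145 136
  134 136 146 164]
 [112 146 144 134 133 134 134 134 134 138 147 148 149 148 147 144 133 132
  137 152 164 167]
 [ 93 145 144 136 134 132 134 135 134 134 137 149 148 148 147 144 134 137
  152 165 168 167]
 [105 158 147 143 134 133 134 136 134 134 137 146 145 144 143 136 139 153
  170 181 168 162]
 [ 93 148 148 143 133 133 134 135 133 132 135 139 141 131 132 136 153 166
  167 173 172 117]
 [ 86 127 147 144 142 130 131 134 134 133 133 134 132 131 134 152 166 167
  166 160 118  95]
 [ 86 116 145 144 144 131 134 134 134 133 133 134 132 135 146 167 168 167
  160 116 105 178]
 [ 80  98 147 145 135 136 159 189 119 105 126 133 132 134 166 168 167 157
   97  88 126 149]
 [ 65  98 159 143 131 145 190 205 202 170 155 123 118  98 109 117 116  96
   82 114 133 118]
 [ 46  75 143 147 159 200 210 206 
[... 905 characters left out ...]
  66  99 157 145 145 145 145 144 144 144 144 144 146 155 177 202
  211 211 212 215]
 [ 61  60  61  77 127 144 145 146 145 144 144 145 145 146 145 147 148 159
  189 213 212 212]
 [ 62  62  61  71 109 143 146 147 146 145 144 146 144 143 144 146 146 144
  152 170 213 211]
 [ 64  64  65  64  92 145 144 145 147 145 145 144 145 145 144 145 146 145
  146 148 170 199]
 [ 62  62  63  63  91 145 145 145 146 144 145 146 145 145 146 147 144 134
  135 133 130 123]
 [ 64  64  63  64  99 159 145 145 144 145 145 145 146 144 134 135 134 132
  131 132 143 154]
 [ 64  62  63  63  77 125 145 145 144 145 142 141 135 133 134 132 131 130
  131 143 166 104]]
scene px of tab [371.77202275 233.68381957] [253.2 196.9]
```

Tab centre: about (0.532, 0.194), radius 0.239 as required, world angle 0.9375. Moving over it with the fingers half open.

>>> {"op": "drive_tool", "data": {"commands": [0.7,-0.35,0,0,0.5,0.7,-0.35,0,0,0.5,0.7,-0.35,0,0,0.5,0.7,-0.35,0,0,0.5,0.7,-0.35,0,0,0.5,0.7,-0.35,0,0,0.5,0.7,-0.35,0,0,0.5,0.7,-0.32,0,0,0.5,0.1,0,0,-0.16,0.5,0,0,0,0,0.5], "force": 20}}

```text
time_s: 16.95
tool_pos: [0.5305, 0.1953, 0.2221]
tcp_rot: [0.892, 0.452, -0.0, 0.0]
force: [-1.3, -0.9, 0.2]
opening: 0.0426
gripper_force: 0.0
```

```bash
cat > g.py <<'E'
from h import *
p=np.load("pose.npy"); T=[]
for i in range(4): s=status.state(); T.append(s["tool_pos"]); optics.read_camera("top")
q=s["tcp_rot"]; yaw=2*np.arctan2(q[1],q[0]); t=np.mean(T,0); d=t[:2]-p[:2]
print(s["time_s"],t.round(4),"yaw",yaw.round(4),"r",np.hypot(*d).round(4),"ang",np.arctan2(d[1],d[0]).round(4),"value",(np.arctan2(d[1],d[0])-p[2]+.555).round(4),s["force"].round(1),s["opening"],s["gripper_force"])
E
python3 g.py
```

```text
17.1 [0.5305 0.1947 0.2221] yaw 0.9359 r 0.2375 ang 0.9452 value 1.3221 [-0.6  0.4  1. ] 0.042862104245927436 0.0
```

>>> {"op": "drive_tool", "data": {"commands": [0,0.03,0.75,0,0.5,0,0,0.75,0,0.5,0,0,0.75,0,0.5,0,0,0.5,0,0.5,0,0,0.25,0,0.5,0,0,0,0,0.5]}}

```text
time_s: 17.9
tool_pos: [0.5315, 0.1938, 0.0417]
tcp_rot: [0.892, 0.451, -0.001, -0.0]
force: [0.6, -0.0, 0.2]
opening: 0.043
gripper_force: 0.0
```

>>> {"op": "drive_tool", "data": {"commands": [0,0,0,0,0.35,0,0,0,0,0.25,0,0,0,0,0.1,0,0,0,0,0.1,0,0,0,0,0.1]}}

```text
time_s: 18.52
tool_pos: [0.5331, 0.1948, 0.0438]
tcp_rot: [0.892, 0.452, 0.001, 0.0]
force: [-1.0, 0.4, 6.4]
opening: 0.0132
gripper_force: 25.7
```

```bash
python3 g.py
```

```text
18.675 [0.5331 0.1948 0.0438] yaw 0.9373 r 0.2392 ang 0.9365 value 1.3134 [-0.6 -0.1  6.5] 0.013528834995589455 25.69382518529892
```

Pinched: the opening matches the tab. I raise slightly to unload the foot, then slide clockwise along the rim.

>>> {"op": "drive_tool", "data": {"commands": [0,0,-0.04,0,0.1,0,0.198,0,0.477,0.1,-0.01,0.198,0,0.477,0.1,-0.005,0.198,0,0.477,0.1,-0.005,0.198,0,0.477,0.1,-0.005,0.198,0,0.477,0.1,-0.005,0.198,0,0.477,0.1,0,0,0,0,0.1]}}

```text
time_s: 19.73
tool_pos: [0.5835, 0.1439, 0.044]
tcp_rot: [0.95, 0.312, 0.001, -0.0]
force: [4.5, 3.8, -6.8]
opening: 0.0131
gripper_force: 23.9
```

```bash
python3 g.py
```

```text
19.875 [0.5833 0.1442 0.044 ] yaw 0.6365 r 0.2388 ang 0.6372 value 1.0141 [ 5.3  3.2 -6.4] 0.013718869356489112 23.762900233268738
```

>>> {"op": "drive_tool", "data": {"commands": [0.015,0,0.02,0,0.1,-0.005,0.198,0,0.477,0.1,-0.005,0.198,0,0.477,0.1,-0.005,0.198,0,0.477,0.1,-0.005,0.198,0,0.477,0.1,-0.005,0.198,0,0.477,0.1,0,0,0,0,0.1]}}

```text
time_s: 20.8
tool_pos: [0.6124, 0.0917, 0.0438]
tcp_rot: [0.982, 0.191, -0.0, 0.0]
force: [-3.8, -1.2, 5.7]
opening: 0.0136
gripper_force: 25.7
```

```bash
python3 g.py
```

```text
20.95 [0.6122 0.0921 0.0438] yaw 0.3866 r 0.2385 ang 0.3867 value 0.7637 [-3.9 -1.7  6.3] 0.013552032130422194 25.572135150432587
```

Now I let go, rise, and move aside to look.

>>> {"op": "drive_tool", "data": {"commands": [0,0,-0.03,0,0.3,0,0,0,0,0.5,0,0,0,0,0.5,0,0,-0.6,0,0.5,0,0,-0.8,0,0.5,0,0,-0.8,0,0.5,0,0,-0.8,0,0.5]}}

```text
time_s: 21.88
tool_pos: [0.6119, 0.0933, 0.2266]
tcp_rot: [0.981, 0.193, -0.0, -0.0]
force: [0.5, 0.3, -0.0]
opening: 0.0428
gripper_force: 0.0
```

>>> {"op": "drive_tool", "data": {"commands": [-0.5,0.75,0,0,0.5,-0.5,0.75,0,0,0.5,-0.5,0.75,0,0,0.5,-0.5,0.75,0,0,0.5,-0.5,0.75,0,0,0.5,0,0,0,0,0.5]}}

```text
time_s: 22.62
tool_pos: [0.5576, -0.1755, 0.2251]
tcp_rot: [0.982, 0.19, -0.0, 0.0]
force: [-0.2, 0.9, 0.3]
opening: 0.0427
gripper_force: 0.0
```

```bash
cat > v.py <<'E'
from h import *
import sys
p=np.load("pose.npy"); out=[]
for c,z in(("top",.024),("scene",.024)):
    im=np.mean([optics.read_camera(c) for _ in range(6)],0).astype(np.float32)
    # polar unwarp about the pivot at z: rows=radius .15-.26 (outer on top), cols=angle value 0.55..0.95
    A=np.linspace(.95,.55,400); Rr=np.linspace(.262,.12,284 if 0 else 300)
    k=optics.get_calibration(c); E=np.array(k["extrinsics"]); f=200/np.tan(np.radians(k["vfov"])/2)
    a,r=np.meshgrid(A-.555+p[2],Rr); P=np.stack([p[0]+r*np.cos(a),p[1]+r*np.sin(a),0*r+z],-1)
    q=(P-E[:3,3])@E[:3,:3]; u=k["cx"]+f*q[...,0]/q[...,2]; v=k["cy"]+f*q[...,1]/q[...,2]
    w=cv2.remap(im,u.astype(np.float32),v.astype(np.float32),cv2.INTER_CUBIC); np.save(f"w_{c}.npy",w)
    w=np.clip(w,0,255).astype(np.uint8)
    for i in range(0,400,50): cv2.line(w,(i,0),(i,8),(0,0,255),1)
    j=int(np.argmin(abs(Rr-.204))); cv2.line(w,(0,j),(8,j),(0,0,255),1); out.append(w)
cv2.imwrite(sys.argv[1],np.hstack(out))
E
python3 v.py pics/v4.png
```

```text
(no output)
```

View pics/v4.png

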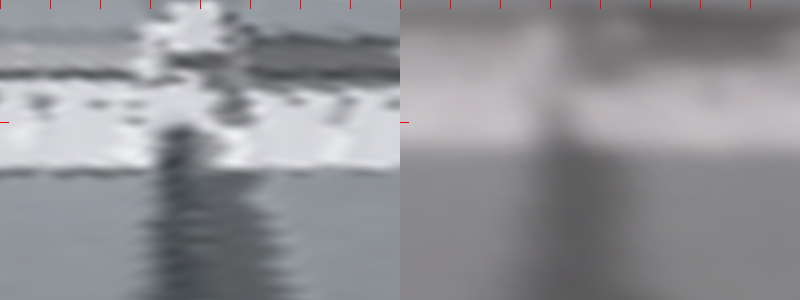

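The unwarped top view (left) shows the needle strip at about columns 163–195 and the rider's bright tab and pointer directly above it, at about column 180. I'll put numbers on that.

Run:
```python
from h import *
p=np.load("pose.npy"); im=np.mean([optics.read_camera("top") for _ in range(6)],0).astype(np.float32).min(2)
def prof(r0,r1,z,A):
    o=[]
    for a in A: o.append(np.mean([cv2.remap(im,*[np.float32([[x]]) for x in px("top",[p[0]+r*np.cos(a-.555+p[2]),p[1]+r*np.sin(a-.555+p[2]),z])],1)[0,0] for r in np.linspace(r0,r1,12)]))
    return np.array(o)
A=np.arange(.90,.62,-.01); print(A.round(2).tolist())
for n,r0,r1,z in(("needle.13-.16",.13,.16,.024),("needle.17-.185",.17,.185,.024),("needle.19-.2",.19,.2,.024),("pointer .207-.215",.207,.215,.026),("ptr .216-.224",.216,.224,.028),("tab",.23,.246,.067)):
    print(n,prof(r0,r1,z,A).round().astype(int).tolist())
```

```text
[0.9, 0.89, 0.88, 0.87, 0.86, 0.85, 0.84, 0.83, 0.82, 0.81, 0.8, 0.79, 0.78, 0.77, 0.76, 0.75, 0.74, 0.73, 0.72, 0.71, 0.7, 0.69, 0.68, 0.67, 0.66, 0.65, 0.64, 0.63, 0.62]
needle.13-.16 [144, 145, 145, 145, 145, 145, 144, 143, 139, 131, 115, 96, 83, 79, 82, 86, 88, 90, 91, 93, 97, 104, 115, 129, 138, 142, 142, 142, 142]
needle.17-.185 [157, 154, 151, 152, 151, 152, 151, 152, 152, 151, 139, 109, 85, 81, 90, 102, 110, 119, 125, 128, 135, 144, 153, 158, 157, 156, 157, 156, 155]
needle.19-.2 [211, 212, 214, 214, 214, 215, 218, 223, 224, 216, 189, 149, 114, 95, 109, 134, 159, 184, 210, 222, 217, 212, 212, 213, 214, 214, 215, 217, 221]
pointer .207-.215 [182, 207, 212, 208, 197, 189, 204, 206, 197, 197, 208, 210, 209, 209, 210, 205, 186, 150, 129, 131, 168, 204, 209, 205, 195, 193, 206, 206, 199]
ptr .216-.224 [192, 191, 195, 195, 189, 185, 188, 190, 182, 180, 178, 175, 184, 187, 198, 176, 148, 134, 127, 137, 150, 142, 133, 130, 136, 145, 144, 136, 133]
tab [147, 148, 147, 148, 148, 147, 146, 147, 157, 175, 180, 186, 204, 206, 204, 201, 186, 147, 131, 129, 123, 129, 129, 126, 125, 127, 129, 130, 132]
```

The needle reads 0.772 in the image. The rider is at 0.764–0.772, so they differ by less than 2 mm and I'm handing in.

```bash
python3 -c "
from cell import bot; print(bot.hand_in())"
```

```text
the job is handed in; nothing more can be done
None
```

Job handed in: the idler was held at about 15 N for over a second and eased back to its stop, and the rider was set within about 2 mm of the needle's tip by my image measurement (5 mm allowed); the hand-in returned no verdict.

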